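Slide the phone-board holder between hot plate and iron stand

TASK

The phone board in the aluminium holder has chips only laid in place, not yet soldered, so it is to be slid, never lifted: with the fingertips, push the holder along the blue mat through the narrow gap between the small hot plate and the yellow soldering-iron stand, and on until it lies wholly inside the white-outlined work field beyond. Keep it flat on the mat all the way, and leave the flux jar, the solder spool and the brass-wool tip cleaner standing where they are.

Things in the scene. Friction and masses are not known exactly. Their poses are not given: they have to be found in the camera images.
- holder: loose aluminium block 70 (x) by 100 (y) by 12 mm high, upright flat sides, corners rounded to 8 mm, about 0.25 kg; blue circuit board between steel jaws on top (19 mm in all). Origin: centre of the underside. Starts right of the gap as the robot sees it, its y pointing roughly through the gap (to 20 degrees askew, to 45 mm off the gap's middle line).
- corner_fl (a point): corner of the holder's underside at holder x -35, y +50 mm (where the sides would meet without the rounding)
- corner_fr (a point): the same at holder x +35, y +50 mm
- corner_bl (a point): the same at holder x -35, y -50 mm
- corner_br (a point): the same at holder x +35, y -50 mm
- mat: blue silicone mat, fixed, 420 (x) by 600 (y) mm, 3 mm thick; all stands on its top, at height 3 mm. Origin: centre of its underside; x points away from the robot, y to the robot's left, turned by up to 17 degrees. Moulded compartments with 5 mm ridges at mat x 133 to 202, y 93 to 287 mm.
- field (a point): centre of the white-outlined work field printed flat on the left part of the mat, with the mat's axes; inside the outline 100 (x) by 130 (y) mm, line 4 mm wide. It begins 40 to 70 mm past the gap; the gap's middle line is up to 10 mm off its centre.
- hotplate: small black hot plate (cold), fixed, on the robot's side of the gap: square aluminium plate 100 by 100 mm, its top 34 mm above the mat, and a 24 mm high control box reaching 35 mm further towards the robot. Axes as the mat's; origin under the middle of the square, at the mat's top. Its upright face at its x = +50 mm (y -50 to +50) is one side of the gap.
- stand: yellow soldering-iron stand, fixed, past the gap: base 170 (x) by 90 (y) mm, 20 high, sponge to 23; from its x = +25 mm on a coil with an iron leaning to +y, up to 0.22 m high. Axes as the mat's; origin under the base's middle, at the mat's top. Its upright face at its x = -85 mm is the gap's other side. Gap 74 to 77 mm wide, running along the mat's y; the holder may brush its sides.
- flux_jar: round amber flux jar with a lid, diameter 64, 35 mm high, loose; origin: centre of its underside
- spool: solder spool standing on end, diameter 54, 42 mm high, loose; origin: centre of its underside
- tip_cleaner: dark round tin with brass wool, diameter 62, 48 mm high, loose; origin: centre of its underside. These three stand on the mat in changing places, two beside the field and one at the mat's far right.
Not all that is in view belongs to the job. There is more than one size of the holder; the job needs the larger. Of the things that look like the flux_jar, take the one that is farthest to the robot's right at the start.

How it is judged:
On the way:
1. the holder is in the gap between the hot plate and the iron stand (x of holder in the frame of hotplate between 0.078 and 0.099 m and y of holder in the frame of hotplate between -0.03 and 0.03 m), for 0.05 s.
At the end, for the whole second after the job is handed in: having gone through the gap, the holder rests flat on the mat, at rest, with all four corners inside the white outline (the outline itself, 4 mm wide, counts as inside); flux jar, spool and tip cleaner stand within 20 mm of where they were (x of corner_fl in the frame of field between -0.054 and 0.054 m and y of corner_fl in the frame of field between -0.069 and 0.069 m and x of corner_fr in the frame of field between -0.054 and 0.054 m and y of corner_fr in the frame of field between -0.069 and 0.069 m and x of corner_bl in the frame of field between -0.054 and 0.054 m and y of corner_bl in the frame of field between -0.069 and 0.069 m and x of corner_br in the frame of field between -0.054 and 0.054 m and y of corner_br in the frame of field between -0.069 and 0.069 m and height (world z) of holder below 0.006 m and angle between holder's own z axis and vertical below 0.05 rad and linear speed of holder below 0.01 m/s and distance of each of flux_jar, spool, tip_cleaner from where it was at the start of the episode below 0.02 m and angle between each of flux_jar, spool, tip_cleaner's own z axis and vertical below 0.2 rad); the robot touches nothing.
It fails at once if the holder is lifted off the mat (more than 7 mm) or tipped (more than 6 degrees) (height (world z) of holder above 0.01 m or angle between holder's own z axis and vertical above 0.105 rad).
It fails at once if the flux jar is pushed away (more than 20 mm) or knocked over (distance of flux_jar from where it was at the start of the episode above 0.02 m or angle between flux_jar's own z axis and vertical above 0.4 rad).
It fails at once if the solder spool is pushed away (more than 20 mm) or knocked over (distance of spool from where it was at the start of the episode above 0.02 m or angle between spool's own z axis and vertical above 0.4 rad).
It fails at once if the tip cleaner is pushed away (more than 20 mm) or knocked over (distance of tip_cleaner from where it was at the start of the episode above 0.02 m or angle between tip_cleaner's own z axis and vertical above 0.4 rad).
It also fails if it takes over 72 s, if anything falls off the work surface, if the arm or the gripper's body presses on something with over 40 N, if the wrist force passes 120 N, or if a joint passes its speed limit or range.

ROBOT

A 7-joint arm with a two-finger parallel gripper is mounted at the origin on the work surface. World frame = base frame: x ahead of the robot, y to its left, z up, the work surface at z = 0. Lengths are in m, angles in rad, forces in N, time in s.
With the tool pointing down it reaches from about 0.4 to 0.9 m from the base axis. Payload 5.5 kg.
Tool frame: the origin (TCP) lies midway between the tips of the shut fingers; the grasp point (between the pads) lies 19 mm behind it (manip.grip_depth is the distance from the TCP to the grasp point, in m); z points along the fingers, y is the line along which they close (so a half turn about z gives the same grasp; the last joint's range is limited). The gripper opens to 92 mm and grips with 3 to 60 N. Pads are 19 mm wide; open, the fingers measure 130 mm over their backs; the gripper's body (75 mm by 190 mm) begins 47 mm behind the grasp point.
Start: joints at [1.423, 0.501, -0.427, 1.55, 0.221, 1.138, -0.21], TCP at [0.26, -0.596, 0.227] pointing down, gripper open.
Joint ranges: [-2.88, 2.88], [-0.31, 2.03], [-1.54, 1.56], [0.2, 2.42], [-1.41, 4.55], [0.19, 2.02], [-2.57, 2.57]. Speed limits (rad/s): [2.57, 2.57, 3.14, 3.14, 3.14, 3.14, 3.14].

INTERFACE

Orientations are given as a unit quaternion [x, y, z, w].
In Python, from bench import manip, effector, viewer gives the robot as it stands. Calls block until the motion is done:
- manip.move_pose(position, orientation): joint-space move of the TCP to a pose.
- manip.servo_line(position, ori=None, vel=0.15): straight line of the TCP; ori=None keeps the orientation; vel is the mean speed in m/s.
- manip.movej(angles): joint-space move.
- effector.open_jaws() and effector.close(f_grip=None): open the fingers fully, or close them until they stop; f_grip is the grip in N (None keeps the last).
- manip.sleep(seconds).
- manip.solve_ik(position, orientation): joint angles nearest the present ones, or None.
- viewer.get_image(name): name is "scene" or "top"; returns the picture (420x560x3 uint8, red, green, blue); there is no depth.
- viewer.get_calibration(name): a dict with "vfov" (degrees; the focal length in pixels is half the picture's height over the tangent of half this angle, whatever the lens; pixels are square), "cx", "cy" (the principal point, pixels), "eye" and "attitude" of the camera in the world. Camera axes: x right, y down, z forward; pixel columns grow to the right and rows downward; lengths in m; the calibration is good to about 2 mm. A picture is of the moment at which its call begins. get_calibration takes no time and is no camera call.
A pose or a line that the arm cannot do raises manip.PlanningError and nothing moves.
- manip.hand_in(): hands the job in; it is judged then, once.
Readings, each from a call of its own:
- manip.current_clock(): time.
- manip.current_q(): joint angles.
- manip.current_joint_velocities(): joint speeds.
- manip.current_tau(): joint torques, N m.
- manip.current_tool_pos(): TCP position.
- manip.current_tcp_rot(): TCP orientation.
- manip.current_force(): force on the tool from outside, world axes, zero at the start.
- manip.current_wrist_torque(): the same for the moment, N m.
- manip.current_finger_gap(): finger opening in m.
- manip.current_gripper_force(): force on a finger pad.
Only numpy, scipy, OpenCV 4.12 (cv2) and the standard library are available. Lean on these libraries where they do the work, as an engineer would, in place of code of your own. Each camera call takes 0.05 s, during which the arm holds its last target. There are 200 camera calls.

## Working session

There is one attempt and no reset: what is moved stays moved. The work goes in short steps, each a Python script; the robot and the scene stay as the last script left them, time stands still between calls to the robot, and variables do not carry over. Pictures are saved under pics/ and viewed, at most 10 in all, crops included, and the job is handed in when it is done.

```bash
mkdir -p pics; ls; python3 - <<'E'
from bench import manip, effector, viewer
import cv2
for n in("scene","top"):
    im=viewer.get_image(n); cv2.imwrite(f"pics/{n}0.png",im[:,:,::-1]); print(viewer.get_calibration(n))
print(manip.current_clock(),manip.current_tcp_rot())
E
```

```text
pics
{'vfov': 54.39547485461088, 'cx': 276.7423894133733, 'cy': 207.8975065871793, 'eye': array([ 0.8265773 , -0.48470244,  0.75838479]), 'attitude': array([ 0.892462  ,  0.2961118 , -0.10045674, -0.32517352])}
{'vfov': 45.13225788735859, 'cx': 278.6806755818391, 'cy': 210.8151228821578, 'eye': array([ 0.20016357, -0.04123379,  1.4413394 ]), 'attitude': array([ 0.70902439, -0.69748164,  0.07086252, -0.07604129])}
0.1 [ 9.78977492e-01  2.03966463e-01 -1.39706995e-04 -8.55675365e-04]
```

View pics/top0.png

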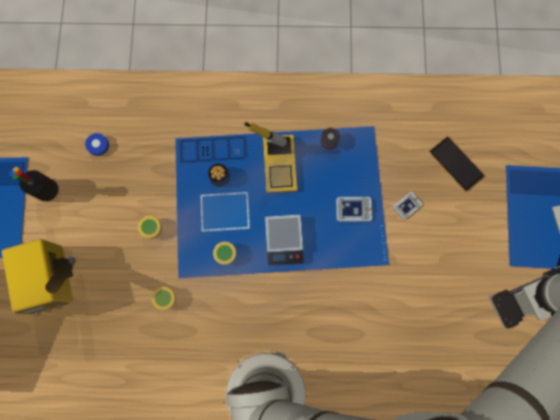

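View pics/scene0.png

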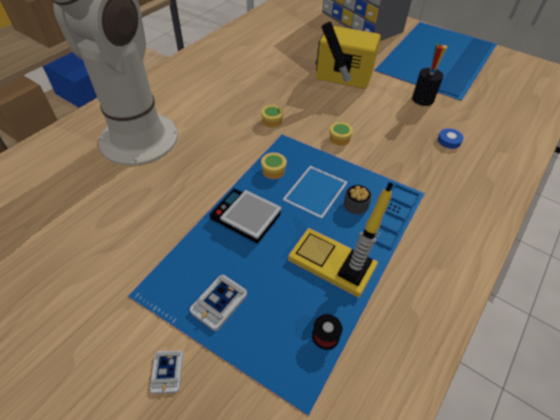

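```bash
cat > h.py <<'E'
import numpy as np, cv2
from scipy.spatial.transform import Rotation as R
from bench import manip, effector, viewer
def cast(n,uv,z):
    c=viewer.get_calibration(n); f=210/np.tan(np.radians(c['vfov']/2))
    uv=np.atleast_2d(uv).astype(float)
    d=np.c_[(uv[:,0]-c['cx'])/f,(uv[:,1]-c['cy'])/f,np.ones(len(uv))]@R.from_quat(c['attitude']).as_matrix().T
    e=c['eye']; return (e+d*((z-e[2])/d[:,2])[:,None])[:,:2]
def project(n,P):
    c=viewer.get_calibration(n); f=210/np.tan(np.radians(c['vfov']/2))
    q=(np.atleast_2d(P)-c['eye'])@R.from_quat(c['attitude']).as_matrix()
    return q[:,:2]/q[:,2:]*f+[c['cx'],c['cy']]
def hsv(im): return cv2.cvtColor(im,cv2.COLOR_RGB2HSV)
def fitrect(pts):  # metric minAreaRect -> centre, sizes, angle(deg, of the first side, in [-45,45))
    c,s,a=cv2.minAreaRect(np.float32(pts*1000)); 
    if a>=45: a-=90; s=s[::-1]
    return np.round(c,1),np.round(s,1),round(a,2)
E
python3 - <<'E'
from h import *
for n in("top","scene"):
    im=cv2.imread(f"pics/{n}0.png")[:,:,::-1].copy(); H=hsv(im)
    blue=cv2.inRange(H,(98,150,60),(118,255,255))
    k,l,st,ce=cv2.connectedComponentsWithStats(blue,connectivity=4)
    for i in range(1,k):
        if st[i,4]>300:
            c=max(cv2.findContours((l==i).astype('u1'),0,1)[0],key=cv2.contourArea)[:,0]
            print(n,'blue',st[i],*fitrect(cast(n,c,.003)))
    for nm,lo,hi in(("yellow",(18,120,100),(32,255,255)),("white",(0,0,120),(179,60,255))):
        m=cv2.inRange(H,lo,hi); k,l,st,ce=cv2.connectedComponentsWithStats(m,connectivity=4)
        for i in range(1,k):
            if st[i,4]>80 and st[i,4]<3000: print(n,nm,st[i])
t=cv2.imread("pics/top0.png")[110:290,170:400]; cv2.imwrite("pics/tc.png",cv2.resize(t,None,fx=3.3,fy=3.3,interpolation=cv2.INTER_CUBIC))
s=cv2.imread("pics/scene0.png")[130:345,135:430]; cv2.imwrite("pics/sc.png",cv2.resize(s,None,fx=2.7,fy=2.7,interpolation=cv2.INTER_CUBIC))
E
```

```text
top blue [  177   128   211   147 17112] [537.9 -28.1] [411.7 594. ] 4.3
top blue [   0  158   27   99 1881] [508.8 748.6] [292.2  77.3] 7.5
top blue [ 507  167   53  102 4869] [ 501.1 -767. ] [295.2 152.8] -3.87
top blue [ 204  195   43   33 1313] [500.5 128.8] [ 93.2 122.1] 4.34
top yellow [246 121  51  70 878]
top yellow [211 166  13  13 133]
top yellow [137 214  24  26 301]
top yellow [214 243  21  20 138]
top yellow [150 285  27  27 365]
top white [394 192  28  27 262]
top white [337 197  35  24 467]
top white [552 206   8  24 114]
top white [ 266  215   37   37 1228]
top white [545 277  12  33 119]
top white [517 281  34  39 391]
top white [ 510  326   50   92 2308]
top white [ 227  354   78   66 2245]
top white [483 393  58  27 994]
top white [261 409  30  11 241]
scene blue [ 376   23  120   77 4498] [501.3 928. ] [292.5 413.6] 2.75
scene blue [  44   53   52   54 1657] [-392.   63.] [318.6 117.8] -22.15
scene blue [  130   135   293   279 29674] [542.5 -27.1] [415.8 594.9] 4.54
scene blue [ 288  169   55   45 1358] [503.9 132. ] [ 93.7 122.1] 4.58
scene yellow [  0   1  12  28 180]
scene yellow [366   4  12  18 122]
scene yellow [343   9  10  16  90]
scene yellow [ 316   25   65   64 2306]
scene yellow [261 105  22  22 294]
scene yellow [330 122  23  24 311]
scene yellow [262 154  24  24 288]
scene yellow [351 186  17  14 171]
scene yellow [366 190  25  43 446]
scene yellow [ 289  229   88   67 2186]
scene white [90  0 11 14 89]
scene white [ 177    0   71   48 2084]
scene white [ 142    5   36   52 1237]
scene white [ 25  67  27  26 326]
scene white [  98  114   80   50 1453]
scene white [284 166  63  52 270]
scene white [ 221  190   60   47 1538]
scene white [190 275  57  54 915]
scene white [150 350  33  44 687]
```

View pics/tc.png

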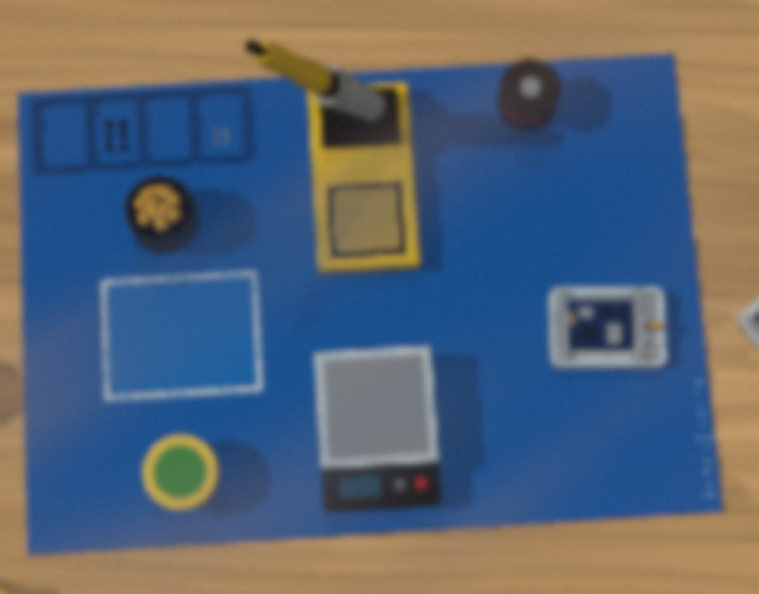

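View pics/sc.png

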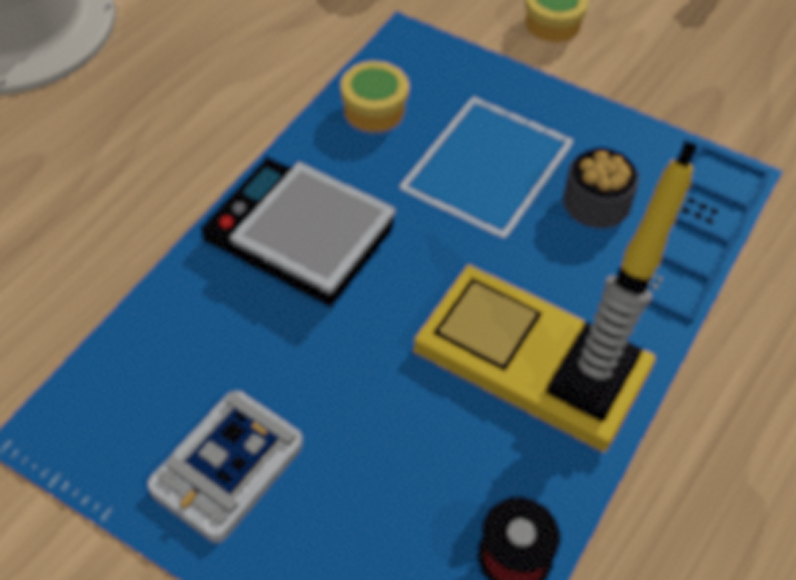

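The views show the large holder at top (353,209), the gap between stand edge (282,191) and plate edge (283,216), the field at (225,211), and the correct jar on the mat at (224,252). The other jars, the small holder and the other mats are decoys. Next I measure edges with sub-pixel upsampling.

```bash
cat >> h.py <<'E'
U=4
def comp(n,im,lo,hi,seed,box=None):
    """contour (original pixels) of the colour component nearest seed, after upsampling"""
    big=cv2.resize(im,None,fx=U,fy=U,interpolation=cv2.INTER_CUBIC); m=cv2.inRange(hsv(big),lo,hi)
    if box: k=np.zeros_like(m); x0,y0,x1,y1=[int(U*b) for b in box]; k[y0:y1,x0:x1]=255; m&=k
    m=cv2.morphologyEx(m,cv2.MORPH_OPEN,np.ones((5,5)))
    C=[c for c in cv2.findContours(m,0,1)[0] if cv2.contourArea(c)>150*U]
    c=min(C,key=lambda c:abs(cv2.pointPolygonTest(c,(seed[0]*U,seed[1]*U),True)) if cv2.pointPolygonTest(c,(seed[0]*U,seed[1]*U),False)<0 else -1)
    return (c[:,0]+.5)/U-.5
BLUE=((98,150,60),(118,255,255)); WHITE=((0,0,110),(179,90,255)); YEL=((18,120,90),(32,255,255))
TH=np.radians(4.4); M=np.array([[np.cos(TH),-np.sin(TH)],[np.sin(TH),np.cos(TH)]]) # mat axes as columns
E
python3 - <<'E'
from h import *
for n,f,p,h,s in(("top",(225,211),(284,232),(341,203),(282,176)),("scene",(316,190),(248,214),(197,300),(318,248))):
    im=cv2.imread(f"pics/{n}0.png")[:,:,::-1].copy()
    print(n,'mat',*fitrect(cast(n,comp(n,im,*BLUE,(380,250) if n=="top" else (270,290)),.003)))
    F=fitrect(cast(n,comp(n,im,*BLUE,f),.003)); print('field',*F, 'in mat axes',np.array(F[0])@M)
    P=fitrect(cast(n,comp(n,im,*WHITE,p),.037)); print('plate',*P,np.array(P[0])@M)
    Hh=fitrect(cast(n,comp(n,im,*WHITE,h),.015)); print('holder',*Hh,np.array(Hh[0])@M)
    c=comp(n,im,*YEL,s); S=cast(n,c,.023)@M*1000
    print('stand minx edge',np.percentile(S[:,0],[0,1,3,10]).round(1)); e=S[S[:,0]<S[:,0].min()+6]; print(e[:,1].min().round(1),e[:,1].max().round(1),np.polyfit(e[:,1],e[:,0],1).round(3))
E
```

```text
top mat [537.6 -27.9] [412.5 593.6] 4.51
field [500.6 129.2] [ 94.  123.4] 4.58 in mat axes [509.0367062   90.41367011]
plate [433.7 -43.2] [102.2 103.3] 4.7 [429.10751663 -76.34572139]
holder [ 510.6 -244.5] [ 72.3 103.4] 0.9 [ 490.33733291 -282.95213368]
stand minx edge [554.1 554.3 554.6 556.3]
-120.9 -37.5 [1.80000e-02 5.56742e+02]
scene mat [542.1 -27. ] [416.3 595.9] 4.6
field [542.1 -27. ] [416.3 595.9] 4.6 in mat axes [538.43088322 -68.50980946]
plate [438.2 -41.5] [104.1 103.5] 4.6 [433.72467636 -74.99596734]
holder [ 516.8 -243. ] [ 75.6 103.7] 0.7 [ 496.63413852 -281.93221253]
stand minx edge [560.9 561.  561.2 561.7]
-129.1 -34.7 [-1.20000e-02  5.60966e+02]
```

```bash
sed -i 's/radians(4.4)/radians(4.6)/' h.py; cat >> h.py <<'E'
def quat(yaw):  # tool down, tool y at the given yaw (rad) in world
    y=np.array([np.cos(yaw),np.sin(yaw),0]); z=np.array([0,0,-1.]); return R.from_matrix(np.c_[np.cross(y,z),y,z]).as_quat()
def pick(p,yaw): # of the two half-turn equivalents take the one with smallest joint travel
    q0=manip.current_q(); best=None
    for a in(yaw,yaw+np.pi):
        j=manip.solve_ik(p,quat(a))
        if j is not None and (best is None or np.abs(np.array(j)-q0).max()<best[0]): best=(np.abs(np.array(j)-q0).max(),quat(a))
    return best[1]
def W(x,y,z): return np.r_[M@np.array([x,y]),z]  # mat axes -> world
def state():
    for n,p,h,s in(("top",(284,232),None,(282,176)),("scene",(248,214),None,(318,248))):
        pass
E
python3 - <<'E'
from h import *
p=np.array([.4360,-.0424])@M; h=np.array([.5125,-.244])@M
mid=p[0]+.050+.038; print(p,h,mid)
effector.close(5)
x0=h[0]-.035-.0095-.018
q=pick(W(x0,h[1],.12),TH+np.pi/2)
manip.move_pose(W(x0,h[1],.12),q); print(manip.current_clock())
manip.servo_line(W(x0,h[1],.009),vel=.1)
print(manip.current_tool_pos(),W(x0,h[1],.009),manip.current_force(),manip.current_clock())
im=viewer.get_image("scene"); cv2.imwrite("pics/s1.png",cv2.resize(im[180:390,110:390,::-1],None,fx=2.8,fy=2.8,interpolation=cv2.INTER_CUBIC))
E
```

```text
[ 0.43119516 -0.07723016] [ 0.49128064 -0.284316  ] 0.5191951566153801
3.05
[ 0.45076865 -0.24930137  0.00960182] [ 0.45020132 -0.24901243  0.009     ] [0.79610924 0.88472399 0.44680325] 4.3083
```

View pics/s1.png

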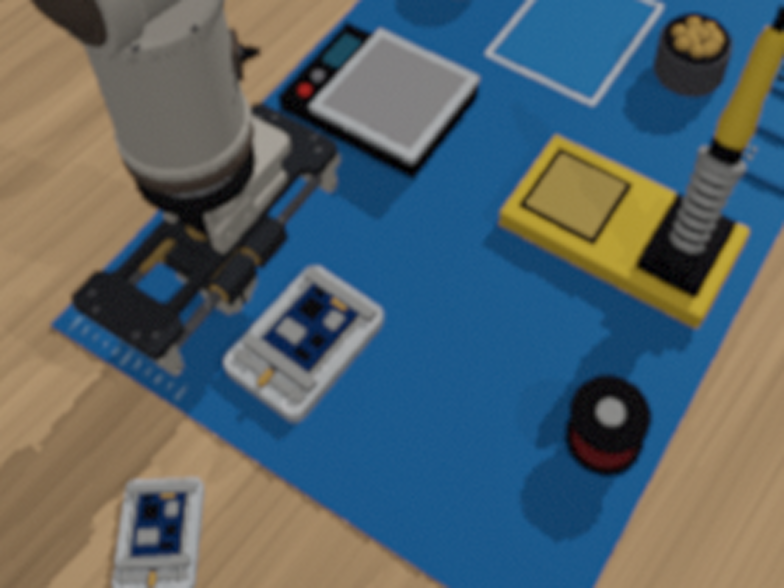

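The tool stands beside the holder's near side, but fingertips seem visible at (325,185) and (170,365), so they may still be open. I'll read the gap.

```bash
python3 - <<'E'
from h import *
print(manip.current_finger_gap(),manip.current_gripper_force(),manip.current_clock())
E
```

```text
0.0005090915749952525 0.0 4.3583
```

Gap is 0.5 mm, so they are shut and those ends are the gripper body. Now the side push.

```bash
sed -i '/^def state/,$d' h.py; cat >> h.py <<'E'
def state():
    out={}
    for n,p,s in(("top",(284,232),(282,176)),("scene",(248,214),(318,248))):
        im=viewer.get_image(n); cv2.imwrite(f"pics/last_{n}.png",im[:,:,::-1])
        P=fitrect(cast(n,comp(n,im,*WHITE,p),.037)); S=cast(n,comp(n,im,*YEL,s),.023)@M*1000
        print(n,'plate',P,np.array(P[0])@M,'stand',np.percentile(S[:,0],1).round(1))
def holder(n,seed):
    im=viewer.get_image(n); Hh=fitrect(cast(n,comp(n,im,*WHITE,seed),.015)); print(n,'holder',*Hh,np.array(Hh[0])@M)
    return im
E
python3 - <<'E'
from h import *
h=np.array([.5125,-.244])@M; mid=.5192
xt=mid-.035-.0095
p=manip.current_tool_pos()
manip.servo_line(W(xt,h[1],.009),vel=.04)
manip.sleep(.2); print(manip.current_tool_pos()-W(xt,h[1],.009),manip.current_force())
manip.servo_line(W(xt-.03,h[1],.009),vel=.08)
manip.servo_line(W(xt-.03,h[1],.10),vel=.15)
# go to behind the holder, high
yb=h[1]-.050-.0095-.03
q=pick(W(mid,yb-.01,.10),TH)
manip.move_pose(W(mid,yb-.03,.10),q)
print(manip.current_clock())
state()
for n in("top","scene"):
    pt=project(n,[*W(mid,h[1]-.042,.015)])[0]; print(pt)
    im=holder(n,pt); x,y=pt.astype(int)
    a=im[120:300,170:420]; 
    if n=="top": cv2.imwrite("pics/t2.png",cv2.resize(a[:,:,::-1],None,fx=3.2,fy=3.2,interpolation=cv2.INTER_CUBIC))
E
```

```text
[ 2.85267848e-04 -4.86164897e-05  1.52753331e-04] [ 0.54711369 -0.71118873 -0.19855788]
8.0583
top plate (array([312.4, -63.8]), array([392.3, 429.3]), 44.02) [306.27703026 -88.64863641] stand 553.9
scene plate (array([438.4, -41.7]), array([104.5, 103.8]), 4.53) [433.64356517 -76.72488766] stand 560.8
[367.08287969 197.86453308]
top holder [ 525.8 -259.3] [113.1 161.5] -39.8 [ 503.31075321 -300.6333576 ]
[215.00167481 323.71168923]
scene holder [ 542.2 -230.9] [76.6 89.1] 4.54 [ 521.93557627 -273.64009981]
```

View pics/t2.png

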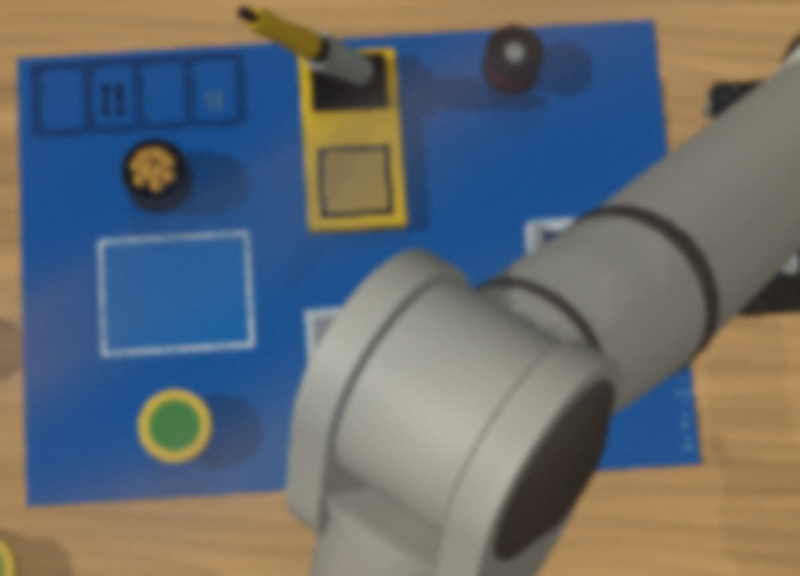

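Top is masked by the arm. The scene camera shows the holder now parallel to the mat (4.54°) and within about 2 mm of the gap's middle. I'll push up to just before the gap and check.

```bash
python3 - <<'E'
from h import *
mid=.5192; p=manip.current_tool_pos()[:2]@M
manip.servo_line(W(mid,p[1],.009),vel=.12)
manip.servo_line(W(mid,-.190-.0595,.009),vel=.05)
print(manip.current_clock(),manip.current_force())
n="scene"; pt=project(n,[*W(mid,-.15,.015)])[0]
im=holder(n,pt); pl=fitrect(cast(n,comp(n,im,*WHITE,(255,205)),.037)); print(pl,np.array(pl[0])@M)
cv2.imwrite("pics/s3.png",cv2.resize(im[150:340,140:420,::-1],None,fx=2.8,fy=2.8,interpolation=cv2.INTER_CUBIC))
E
```

```text
12.3917 [ 0.7965283  -1.78707402  0.19111394]
scene holder [ 524.5 -132. ] [ 87.4 103.2] -7.33 [ 512.22426374 -173.63914777]
(array([451.2, -75.8]), array([ 83.5, 177.6]), 0.51) [ 443.6675515  -111.74159364]
```

View pics/s3.png

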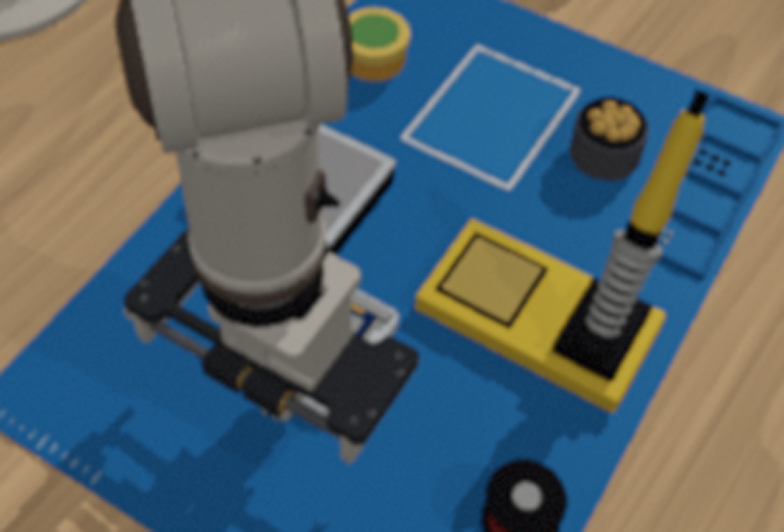

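Only the holder's front-right corner shows, at about crop (398,318). I'll get its lateral distance to the stand face in the same view.

```bash
python3 - <<'E'
from h import *
n="scene"; im=viewer.get_image(n)
c=comp(n,im,*WHITE,(279,264),box=(268,250,288,276))
a=cast(n,c,.015)@M*1000; b=cast(n,c,.003)@M*1000
print('top edge front y',a[:,1].max(),'x max (z15)',a[:,0].max(),'(z3)',b[:,0].max())
for y in range(-170,-135,4):
    s=a[abs(a[:,1]-y)<2]; print(y,s[:,0].max().round(1) if len(s) else None)
print(manip.current_force(),manip.current_clock())
E
```

```text
top edge front y -136.48234377561013 x max (z15) 560.6038787897278 (z3) 556.9809104129104
-170 554.7
-166 556.1
-162 557.5
-158 560.2
-154 560.6
-150 560.2
-146 559.5
-142 557.7
-138 555.1
[ 0.18363478 -1.48137722  0.61994894] 12.4917
```

Right side at about 556 mm against the stand face at 561 in the same view, so it is centred within about 1 mm. Pushing through in short steps, watching the force.

```bash
python3 - <<'E'
from h import *
mid=.5192; yf=.0905; 
for y in list(np.arange(-.165,.0,.025))+[0.02]:
    manip.servo_line(W(mid,y-.0595,.009),vel=.05)
    f=manip.current_force(); print(round(y,3),f.round(1))
    if np.linalg.norm(f[:2])>20: print("stop");break
print(manip.current_clock(), manip.current_tool_pos()[:2]@M)
for n in("top","scene"):
    im=viewer.get_image(n); cv2.imwrite(f"pics/m_{n}.png",im[:,:,::-1])
t=cv2.imread("pics/m_top.png")[110:290,170:340];s=cv2.imread("pics/m_scene.png")[150:330,200:400]
cv2.imwrite("pics/m4.png",cv2.resize(np.hstack([t,s]),None,fx=2.1,fy=2.1,interpolation=cv2.INTER_CUBIC))
E
```

```text
-0.165 [-0.5 -0.3  0.4]
-0.14 [-0.2  0.2  0.4]
-0.115 [ 0.3 -1.1 -0.9]
-0.09 [-0.8 -1.  -0.2]
-0.065 [ 0.1 -0.2  0.1]
-0.04 [-0.4  1.4 -0.7]
-0.015 [-0.8  0.6  0.6]
0.02 [ 0.6 -0.8 -0.4]
17.8917 [ 0.51903072 -0.03904487]
```

View pics/m4.png

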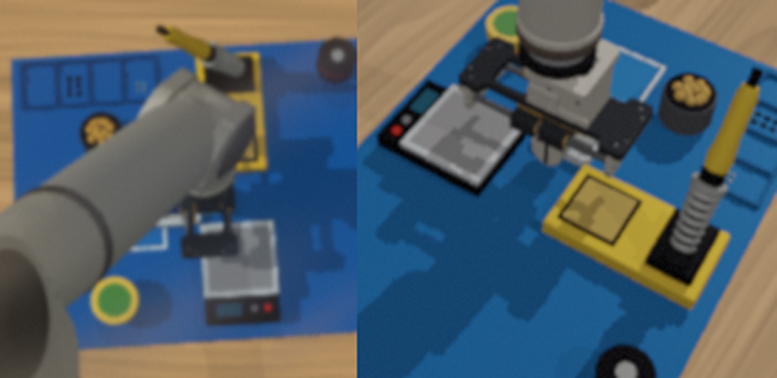

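The holder is through the gap without jamming. I'll push a little short of the field centre, back off and look.

```bash
python3 - <<'E'
from h import *
mid=.5192
manip.servo_line(W(mid,.085-.0595,.009),vel=.05)
manip.servo_line(W(mid,-.06,.009),vel=.1)
manip.servo_line(W(mid,-.06,.13),vel=.15)
manip.move_pose(W(mid-.02,-.25,.13),R.from_matrix(R.from_quat(manip.current_tcp_rot()).as_matrix()).as_quat())
for n in("top","scene"):
    im=viewer.get_image(n); cv2.imwrite(f"pics/e_{n}.png",im[:,:,::-1])
    pt=project(n,[*W(mid,.085-.043,.015)])[0]; print(pt)
    h=fitrect(cast(n,comp(n,im,*WHITE,pt),.015)); print(n,'holder',h,np.array(h[0])@M)
print(manip.current_clock(),manip.current_force())
t=cv2.imread("pics/e_top.png")[150:280,175:295];s=cv2.imread("pics/e_scene.png")[140:270,250:400]
cv2.imwrite("pics/e4.png",cv2.resize(np.hstack([t,s]),None,fx=2.9,fy=2.9,interpolation=cv2.INTER_CUBIC))
E
```

```text
[240.15891654 205.86698959]
top holder (array([488.6,  89.9]), array([212.2, 144.6]), 44.29) [494.23604331  50.42522675]
[308.43077104 200.65770262]
scene holder (array([508.6, 122.6]), array([109.9, 140.7]), 4.55) [516.79412571  81.41591759]
22.2917 [-0.70048011  0.19897859 -0.62945223]
```

View pics/e4.png

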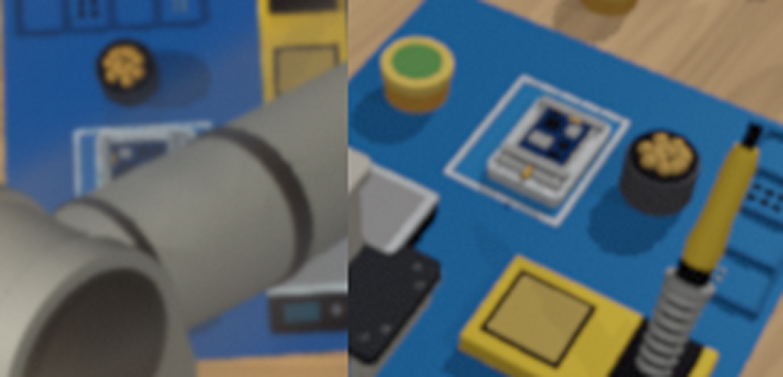

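It looks to be just inside the rear line. I'll clear the arm from the top view to measure accurately.

```bash
python3 - <<'E'
from h import *
manip.movej([1.423,0.501,-0.427,1.55,0.221,1.138,-0.21])
for n in("top","scene"):
    im=viewer.get_image(n); cv2.imwrite(f"pics/g_{n}.png",im[:,:,::-1])
    pt=project(n,[*W(.515,.085-.043,.015)])[0]
    big=cv2.resize(im,None,fx=U,fy=U,interpolation=cv2.INTER_CUBIC)
    nb=cv2.inRange(hsv(big),*BLUE); m=255-nb
    def near(mask):
        k,l=cv2.connectedComponents(mask); x,y=(pt*U).astype(int); v=l[y-12:y+13,x-12:x+13]; v=v[v>0]
        i=np.bincount(v).argmax(); return (max(cv2.findContours((l==i).astype('u1'),0,1)[0],key=cv2.contourArea)[:,0]+.5)/U-.5
    w=cv2.inRange(hsv(big),*WHITE)
    o=near(cv2.morphologyEx(w,cv2.MORPH_CLOSE,np.ones((9,9)))); F=fitrect(cast(n,o,.003)); f=np.array(F[0])@M
    hm=cv2.morphologyEx(w,cv2.MORPH_CLOSE,np.ones((25,25)));hm=cv2.morphologyEx(hm,cv2.MORPH_OPEN,np.ones((21,21)))
    c=near(hm); H=fitrect(cast(n,c,.015)); h=np.array(H[0])@M
    print(n,'outline',F,f,'holder',H,h,'diff',h-f)
    cv2.drawContours(big,[np.int32((c+.5)*U)],-1,(255,0,0),1); cv2.drawContours(big,[np.int32((o+.5)*U)],-1,(0,255,0),1)
    x,y=(pt*U).astype(int); cr=big[y-190:y+150,x-220:x+180,::-1]; globals()['v'+n]=cr
print(manip.current_clock())
cv2.imwrite("pics/g.png",np.hstack([vtop,vscene]))
E
```

```text
top outline (array([517.1, 121.9]), array([ 78.6, 116.6]), 3.98) [525.21060693  80.03648151] holder (array([513.7, 131. ]), array([ 77.8, 136.6]), 3.88) [522.55136895  89.37984565] diff [-2.65923798  9.34336414]
scene outline (array([503.5, 132.4]), array([111.6, 142.6]), 4.57) [512.49650288  91.59336511] holder (array([508.6, 122.6]), array([109.8, 140.3]), 4.57) [516.79412571  81.41591759] diff [  4.29762282 -10.17744752]
24.3
```

View pics/g.png

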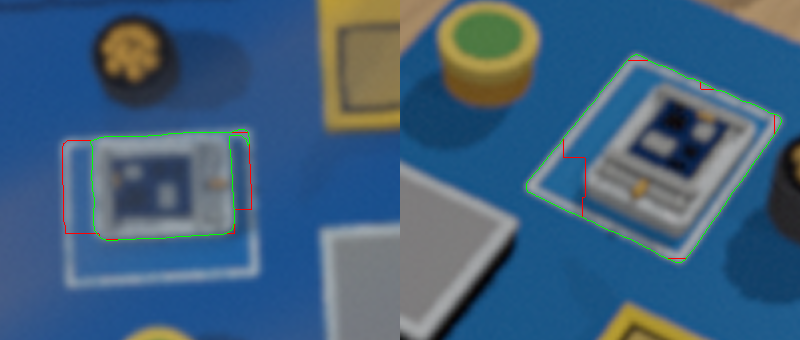

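Holder lies inside with y about 9 mm short of centre; it sits close to the far (+x) line. I'll check that margin with brightness profiles across the mat x on both pictures.

```bash
python3 - <<'E'
from h import *
xs=np.arange(.446,.584,.003)
for n in("top","scene"):
    im=cv2.imread(f"pics/g_{n}.png").astype('f4')
    for y in(.050,.085,.118):
        pr=0
        for d in np.arange(-.006,.0061,.002):
            pts=np.float32([project(n,W(x,y+d,.003))[0] for x in xs]); pr=pr+cv2.remap(im,pts[None],None,cv2.INTER_LINEAR)[0,:,2]/7
        print(n,y,' '.join(f"{int(x*1000+.5)}:{int(v)}" for x,v in zip(xs,pr)))
E
```

```text
top 0.05 446:29 449:36 452:60 455:92 458:103 461:82 464:50 467:35 470:34 473:34 476:34 479:36 482:46 485:72 488:102 491:120 494:121 497:117 500:118 503:119 506:119 509:118 512:116 515:113 518:107 521:107 524:112 527:115 530:115 533:114 536:111 539:108 542:108 545:108 548:108 551:110 554:117 557:125 560:121 563:100 566:71 569:52 572:45 575:44 578:44 581:44
top 0.085 446:31 449:38 452:63 455:98 458:113 461:89 464:54 467:40 470:39 473:40 476:40 479:42 482:50 485:74 488:110 491:137 494:145 497:133 500:107 503:75 506:63 509:75 512:88 515:94 518:94 521:91 524:81 527:63 530:50 533:44 536:43 539:43 542:46 545:61 548:89 551:120 554:137 557:141 560:131 563:106 566:72 569:51 572:46 575:44 578:45 581:44
top 0.118 446:36 449:42 452:66 455:105 458:119 461:91 464:57 467:48 470:47 473:48 476:50 479:50 482:55 485:72 488:101 491:124 494:126 497:115 500:101 503:85 506:69 509:62 512:62 515:61 518:62 521:63 524:67 527:75 530:84 533:89 536:87 539:80 542:72 545:76 548:95 551:117 554:133 557:142 560:140 563:115 566:76 569:48 572:41 575:39 578:37 581:36
scene 0.05 446:26 449:25 452:26 455:54 458:116 461:140 
[... 300 characters left out ...]
81:28
scene 0.085 446:26 449:26 452:25 455:55 458:116 461:137 464:97 467:47 470:34 473:34 476:33 479:35 482:68 485:122 488:150 491:149 494:127 497:88 500:62 503:62 506:62 509:62 512:61 515:60 518:61 521:59 524:54 527:55 530:55 533:55 536:54 539:71 542:113 545:143 548:157 551:159 554:151 557:116 560:92 563:130 566:127 569:69 572:30 575:27 578:28 581:28
scene 0.118 446:26 449:25 452:26 455:54 458:117 461:139 464:99 467:47 470:34 473:34 476:33 479:35 482:66 485:123 488:155 491:154 494:127 497:75 500:26 503:12 506:13 509:12 512:13 515:13 518:11 521:24 524:58 527:83 530:87 533:77 536:47 539:44 542:99 545:139 548:160 551:164 554:156 557:122 560:98 563:133 566:130 569:72 572:32 575:28 578:30 581:33
```

Both views agree. The holder is parallel to the field and 10–12 mm off centre in x, against an allowed 19. It is about 9 mm off in y, again with 19 allowed. The loose items were not touched and the arm is clear.

```bash
python3 - <<'E'
from h import *
print(manip.current_clock(),manip.hand_in())
E
```

```text
the job is handed in; nothing more can be done
24.3 None
```

I pushed the holder flat through the gap and into the work field, and handed the job in at 24.3 s; by the last pictures it lies inside the outline with at least 7 mm to spare, but no verdict was returned.

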